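# Free the eccentric lock and push the glass-rod rest up to the bench torch

## Task

The glass-rod rest rides on a blue slide that is kept back from the bench torch by an eccentric cam. With the fingertips, first push the orange lever post round until the lever points at the red mark on the plate, so that the cam's low point faces the slide; then push the slide forward by its black paddle, fully home against its stop. Push only, from outside with the fingers shut: take nothing between the fingers, do not force the slide against the cam, leave the glass pod, the jar and the shaper where they are, and finish clear of everything.

Things in the scene. Friction and masses are not known exactly. Their poses are not given: they have to be found in the camera images.
- fixture: Fixed aluminium base plate, 10 mm thick. Origin on its underside straight below the vertical cam axis; x runs along the slide's track, forward to the torch, y left, z up. It spans x -165 to 255 mm, y -60 to 60 mm. A red bench torch, 86 mm high, stands on it at x 150 to 275 mm. A red mark (20 x 12 mm) on the plate at x 0, y 52 mm shows where the lever points at the cam's low point.
- cam (a joint): Angle of the eccentric steel cam disc and its lever about the vertical axis, rad, counter-clockwise from above; range -3.0 to 0.6. 0 = low point squarely towards the slide, lever along fixture +y, at the red mark. Starts at -2.8 to -2.0, holding the slide back; can turn past 0. Stiff (0.4 N m, about 6 N at the post), stays where left. The slide comes fully home only within about 0.5 rad of 0.
- post (a point): Orange upright round post on the lever's end, diameter 16 mm, 40 mm tall, 70 mm from the cam axis. Origin at its foot on its axis, 37 mm above the table, z up; the flat grey lever under it (13 mm wide) has its top at this height. It circles the cam axis at the angle (cam + 90 degrees) from fixture x.
- slide (a joint): Position of the blue slide along the track, m, positive forward (fixture +x). 0 = fully back, 0.036 = fully home against its stop. Starts between 0 and 0.008. Friction 2.5 N; it stays where it is left. It carries a rod rest of two small rollers, up to 75 mm high, just ahead of the paddle.
- paddle (a point): Black upright plate at the rear end of the slide, to push against: 12 mm thick (x), 60 mm wide (y), 46 mm tall. Origin at the centre of its lower edge, 34 mm above the table; x forward, y left, z up (same axes as the fixture). Its rear face lies 6 mm behind the origin. With the slide at 0 the origin is 116.5 mm behind the cam axis.
- roller (a point): Brass follower roller on the slide's nose, diameter 16 mm, vertical; origin on its axis at table height, 60.5 mm behind the cam axis with the slide at 0. It meets the cam's rim if the slide is pushed while the cam is not low; at home with the cam low a gap of 1.5 mm remains.
- pod: Bystander: dark purple glass pod standing upright, diameter 52 mm, 90 mm tall, loose; origin at the centre of its underside.
- jar: Bystander: green glass jar with steel lid, diameter 64 mm, 100 mm tall, loose; origin at the centre of its underside.
- shaper: Bystander: spatula-like shaper with a wooden handle, 200 mm long, lying flat along its x, loose; origin at the middle of its underside.

How it is judged (in metres and radians):
On the way, in this order (a step that is already met when the one before it is completed fails the run):
1. the cam is at its low point, before the slide has been pushed up (value of joint cam between -0.3 and 0.3 rad and value of joint slide below 0.02 m), for 0.2 s.
2. the slide is fully home with the cam still at its low point (value of joint cam between -0.3 and 0.3 rad and value of joint slide above 0.034 m), for 0.2 s.
At the end, for the whole second after the job is handed in: The cam is at rest within 0.3 rad of its low point, the slide is at rest within 2 mm of its forward stop, and pod, jar and shaper are within 20 mm of where they began, upright as they were (all of step 2 and velocity of joint cam between -0.05 and 0.05 rad/s and velocity of joint slide between -0.005 and 0.005 m/s and distance of each of pod, jar, shaper from where it was at the start of the episode below 0.02 m and angle between each of pod, jar, shaper's own z axis and vertical below 0.2 rad); the robot touches nothing.
It fails at once if the lever post is taken between the fingers (contact force between the fingers and cam above 0.5 N and horizontal distance between the grasp point and post below 0.006 m and z of the grasp point in the frame of post below 0.053 m).
It fails at once if the slide's paddle is taken between the fingers (contact force between the fingers and slide above 0.5 N and x of the grasp point in the frame of paddle between -0.005 and 0.005 m and y of the grasp point in the frame of paddle between -0.038 and 0.038 m and z of the grasp point in the frame of paddle below 0.058 m).
It fails at once if the slide is forced against the cam (over 12 N) (contact force between slide and cam above 12 N).
It fails at once if the pod, the jar or the shaper is pushed about, lifted or carried (over 20 mm) (distance of any of pod, jar, shaper from where it was at the start of the episode above 0.02 m).
It also fails if it takes over 53 s, if anything falls off the work surface, if the arm or the gripper's body presses on something with over 40 N, if the wrist force passes 120 N, or if a joint passes its speed limit or range.

## Robot

A 6-joint arm with a two-finger parallel gripper is mounted at the origin on the work surface. World frame = base frame: x ahead of the robot, y to its left, z up, the work surface at z = 0. Lengths are in mm, angles in degrees, forces in N, time in s.
With the tool pointing down it reaches from about 300 to 850 mm from the base axis. Payload 4.2 kg.
Tool frame: the origin (TCP) lies at the very end of the fingers, on their centre line; the grasp point (between the pads) lies 19 mm behind it; z points along the fingers, y is the line along which they close (so a half turn about z gives the same grasp; the last joint's range is limited). The gripper opens to 91 mm and grips with 3 to 60 N. Pads are 32 mm wide; open, the fingers measure 118 mm over their backs; the gripper's body (76 mm by 178 mm) begins 60 mm behind the grasp point.
Start: joints at [71.333, 18.312, 89.639, -0, 72.044, -1.146], TCP at [173.11, 548.341, 193.076] pointing down, gripper open.
Joint ranges: [-177.97, 177.97], [-48.28, 115.42], [12.27, 149.76], [-77.06, 257.06], [2.81, 150.46], [-146.56, 146.56]. Speed limits (degrees/s): [147.25, 147.25, 180, 180, 180, 180].

## Interface

Orientations are given as [roll, pitch, yaw] about the fixed x, y, z axes, in that order (R = Rz(yaw) Ry(pitch) Rx(roll)).
In Python, from workcell import env gives the robot as it stands.
- The arm moves only by the shell command python3 -m pendant 'ROWS' [FORCE]. ROWS is a JSON object of lists of equal length, an entry for each row: "translation": the shift along the tool's x, y, z in mm, a list of three; "roll": the turn about the tool's z in rad; "hand": the closure in counts, from 0 (fully open) to 255 (shut). In form: {"translation": [[dx, dy, dz], ...], "roll": [roll, ...], "hand": [hand, ...]}. A call has exactly 8 rows; each row shifts and turns the commanded pose from where the row before left it, along the tool's axes as they then stand; what a row does not reach is not made up. A row lasts 1/12 s, in which the tool goes at most 41.7 mm and 7.16 degrees, less where a joint would pass 70% of its speed; a pose out of reach is approached as far as the arm can. A call with a gripper value outside its range is refused whole. The fingers move at their own pace and stop on an object; FORCE is the grip in N (left out, the last holds). Time passes only in rows, so rows that do not move let the fingers close, or fill a call up. It gives the time, the measured TCP pose, the force, the opening and the grip force at its end, in the units of the state.
- env.state(): the state, without advancing time (a new reading comes with each control period).
- env.grab_frame(name): name is "scene" or "top"; returns a dict with "frame" (384x512x3 uint8, red, green, blue), "z_map" (384x512 float32, mm along the optical axis (not along the pixel's ray), 0 where there is no reading), "fx", "fy", "cx", "cy" (pixels), "pose" (4x4, takes a point from camera to world coordinates). Camera axes: x right, y down, z forward; pixel columns grow to the right and rows downward; lengths in mm; the calibration is good to about 2 mm. A picture is of the moment at which its call begins.
- env.job_done(): hands the job in; it is judged then, once.
Trained networks look in a picture, given as the dict that the camera call returned (one of the last four; its "shot" number tells which), for a name from the list of things; names that differ only in an ending like _2 or _b are one class to them, and where a whole thing is asked for, a point or a joint stands for the part that bears it (a point fixed in the world has none). Each returns a list of dicts, best first, with "score" (0 to 1); they miss things now and then, are a little off and sometimes report something else, mostly with a low value. They report only what shows in the picture. A call takes as long as a camera call.
- env.recognise(picture, label): "rect" ([centre column, centre row, width, height] in pixels, round what is visible of it).
- env.regions_of(picture, label): "pixels" (384x512 bool, what is visible of it) and "rect" ([centre column, centre row, width, height] in pixels, round what is visible of it).
The state is a dict: "time_s": time; "qpos": joint angles; "qvel": joint speeds; "effort": joint torques, N m; "ee_pos": TCP position; "ee_rot": TCP orientation; "force": force on the tool from outside, world axes, zero at the start; "torque": the same for the moment, N m; "gripper_width": finger opening in mm; "gripper_force": force on a finger pad.
Only numpy, scipy, OpenCV 4.12 (cv2) and the standard library are available. Lean on these libraries where they do the work, as an engineer would, in place of code of your own. Each camera call takes 0.05 s, during which the arm holds its last target. There are 200 camera calls.

## Working session

There is one attempt and no reset: what is moved stays moved. The work goes in short steps, Python scripts to look and compute and a shell command to move; the robot and the scene stay as the last step left them, time stands still between calls to the robot, and variables do not carry over. Pictures are saved under pics/ and viewed, at most 10 in all, crops included, and the job is handed in when it is done.

```bash
mkdir -p pics; cat > h.py <<'E'
import numpy as np,cv2
from workcell import env
def pts(d,mask):
    v,u=np.nonzero(mask&(d["z_map"]>0)); z=d["z_map"][v,u]
    p=np.c_[(u-d["cx"])/d["fx"]*z,(v-d["cy"])/d["fy"]*z,z,np.ones(len(z))]
    return (p@np.array(d["pose"]).T)[:,:3]
E
python3 - <<'E'
from h import *
s=env.state();print(s["ee_pos"],s["ee_rot"],s["gripper_width"],s["time_s"])
D={n:env.grab_frame(n) for n in("scene","top")}
for n,d in D.items():
    cv2.imwrite(f"pics/{n}0.png",d["frame"][:,:,::-1])
    print(n,np.array(d["pose"]).round(2).tolist(),d["fx"])
    for l in("fixture","post","paddle","roller","pod","jar","shaper","cam","slide"):
        for r in env.regions_of(d,l)[:2]:
            p=pts(d,r["pixels"])
            if len(p)>5: print(l,round(r["score"],2),np.round(r["rect"]),np.median(p,0).round(),p.min(0).round(),p.max(0).round())
E
```

```text
[172.9314646  547.79501191 192.22800829] [-1.79898384e+02 -9.80288864e-04  1.62479527e+02] 91.86110454356624 0.0
scene [[-0.2, 0.56, -0.8, 1402.34], [0.98, 0.14, -0.15, 178.97], [0.02, -0.82, -0.58, 652.12], [0.0, 0.0, 0.0, 1.0]] 449.3343161606427
fixture 0.95 [175. 212.  64. 130.] [ 674. -124.   12.] [ 339. -257.   -1.] [843. -25.  89.]
post 0.83 [170. 192.  27.  24.] [ 592. -165.   36.] [ 545. -204.    8.] [ 652. -137.   79.]
paddle 0.67 [182. 163.  21.  32.] [ 494. -175.   49.] [ 339. -260.    1.] [ 533. -144.   84.]
paddle 0.22 [177. 194.  26.  23.] [ 592. -166.   34.] [ 545. -204.    8.] [ 652. -137.   79.]
roller 0.64 [183. 165.  18.  36.] [ 495. -176.   48.] [ 461. -216.   11.] [ 533. -144.   83.]
pod 0.75 [254. 174.  24.  33.] [499.   6.  41.] [371. -32.   1.] [512.  29.  92.]
pod 0.55 [177. 192.  28.  22.] [ 592. -166.   35.] [ 545. -204.    8.] [ 652. -137.   79.]
jar 0.84 [106. 169.  29.  52.] [ 590. -338.   65.] [ 390. -469.    0.] [ 603. -315.  104.]
jar 0.66 [172. 192.  31.  24.] [ 593. -166.   35.] [ 545. -208.    8.] [ 652. -137.   79.]
shaper 0.68 [ 80. 212.  97.  26
[... 586 characters left out ...]
] [ 575. -165.   28.] [ 544. -193.    5.] [ 641. -138.   77.]
paddle 0.89 [333. 250.  33.  33.] [ 485. -176.   35.] [ 457. -210.   26.] [ 525. -147.   82.]
roller 0.95 [332. 250.  27.  34.] [ 485. -175.   35.] [ 455. -210.    6.] [ 527. -149.   82.]
pod 0.59 [257. 250.  21.  22.] [483.   4.  54.] [458. -22.   0.] [507.  29.  92.]
jar 0.92 [405. 217.  35.  28.] [ 566. -337.   96.] [ 536. -382.   -3.] [ 606. -318.  104.]
shaper 0.57 [404. 174.  74.  43.] [ 690. -404.    3.] [ 630. -469.   -5.] [ 743. -275.   22.]
cam 0.86 [326. 204.  22.  43.] [ 578. -167.   29.] [ 544. -196.    4.] [ 652. -138.   80.]
slide 0.74 [335. 248.  35.  32.] [ 485. -174.   34.] [ 450. -217.    4.] [ 530. -146.   82.]
```

```bash
python3 -c "
import cv2,numpy as np
a=cv2.imread('pics/scene0.png');b=cv2.imread('pics/top0.png')
cv2.imwrite('pics/both.png',cv2.resize(np.vstack([a,b]),(400,600)))"
```

```text
(no output)
```

View pics/top0.png

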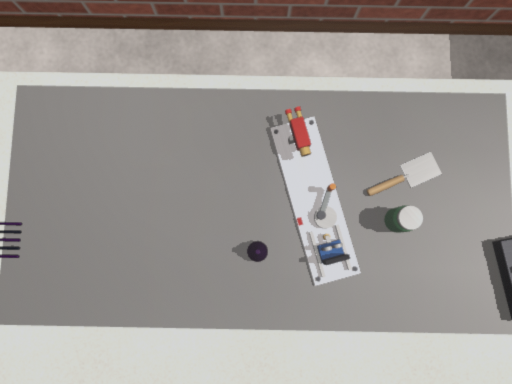

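View pics/scene0.png

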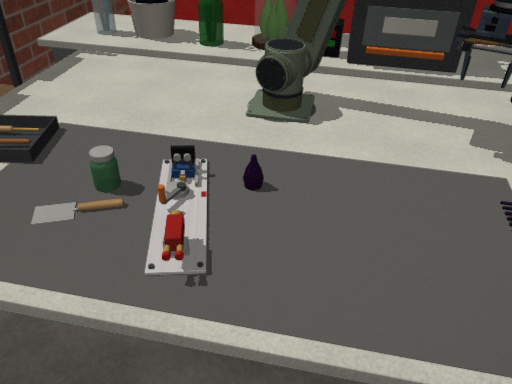

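The top view shows the plate from about (298,125) to (332,280), with the torch at the far end. The orange post is at (332,187), the red mark at (300,221), the paddle at (336,259), the pod at (257,251), and the jar at (405,218). Next I'll fit the fixture pose by colour and depth.

```bash
cat >> h.py <<'E'
def fit(ds):
    res={}
    for n,d in ds.items():
        f=d["frame"].astype(int); R,G,B=f[...,0],f[...,1],f[...,2]
        P=pts(d,np.ones(R.shape,bool)); m=d["z_map"]>0
        c=f[m]; near=(abs(P[:,0]-600)<270)&(P[:,1]>-290)&(P[:,1]<0)
        pl=near&(c.min(1)>140)&(abs(P[:,2]-10)<6)
        r=cv2.minAreaRect(P[pl][:,:2].astype(np.float32))
        hsv=cv2.cvtColor(d["frame"],cv2.COLOR_RGB2HSV)[m].astype(int)
        red=near&((hsv[:,0]<4)|(hsv[:,0]>174))&(hsv[:,1]>180)&(hsv[:,2]>120)&(P[:,2]<18)
        org=near&(hsv[:,0]>=5)&(hsv[:,0]<14)&(hsv[:,1]>200)&(hsv[:,2]>100)&(P[:,2]>40)&(P[:,0]<680)
        blk=near&(c.max(1)<45)&(P[:,2]>60)&(P[:,0]<560)
        blu=near&(B[m]>70)&(R[m]<50)&(G[m]<80)
        print(n,"plate",r)
        for k,q in(("red",red),("org",org),("blk",blk),("blu",blu)):
            if q.sum(): print(" ",k,q.sum(),P[q].mean(0).round(1),P[q].min(0).round(),P[q].max(0).round())
E
python3 - <<'E'
from h import *
D={n:env.grab_frame(n) for n in("scene","top")}
fit(D)
a=D["top"]["frame"][160:290,260:370,::-1]; b=D["scene"]["frame"][140:270,130:240,::-1]
cv2.imwrite("pics/c1.png",cv2.resize(np.hstack([a,b]),None,fx=3.6,fy=3.6,interpolation=cv2.INTER_CUBIC))
E
```

```text
scene plate ((620.9469604492188, -139.93116760253906), (418.89178466796875, 118.69548034667969), 16.096595764160156)
  red 12 [ 561.4 -103.8   11.8] [ 552. -108.   10.] [568. -99.  13.]
  org 67 [ 648.4 -173.    62.3] [ 641. -179.   41.] [ 652. -167.   79.]
  blk 225 [ 476.3 -161.    72.1] [ 461. -211.   60.] [507.  -0.  84.]
  blu 95 [ 497.1 -177.8   34.9] [ 472. -204.   30.] [ 516. -147.   38.]
top plate ((580.9857177734375, -162.06117248535156), (509.9327392578125, 240.3140411376953), 3.6792612075805664)
```

View pics/c1.png

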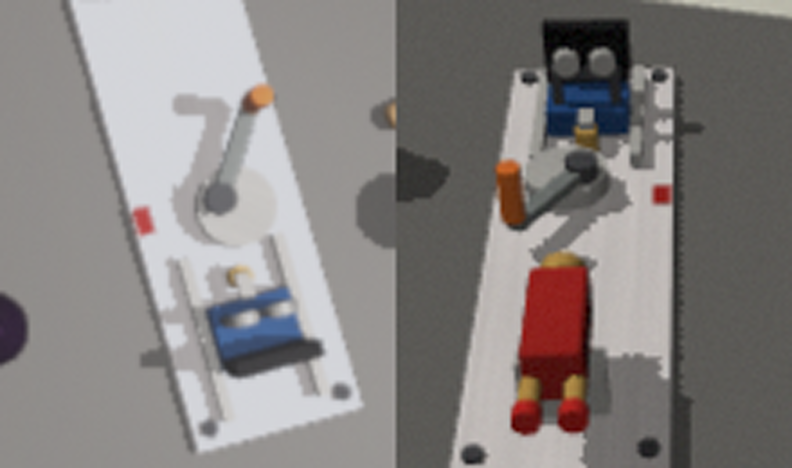

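The crop confirms the layout. The plate sits at about (578,-152) with yaw 16°, the post is at about -33° in the fixture frame (cam about -2.1), and it has to go round counter-clockwise. I'll shut the fingers and travel to a point behind the post.

```bash
python3 -m pendant '{"translation":[[-27.3,-24.4,0],[-27.3,-24.4,0],[-27.3,-24.4,0],[-27.3,-24.4,0],[-27.3,-24.4,0],[-27.3,-24.4,0],[-27.3,-24.4,0],[-27.3,-24.4,0]],"roll":[0,0,0,0,0,0,0,0],"hand":[255,255,255,255,255,255,255,255]}' 20
python3 -m pendant '{"translation":[[-27.3,-24.4,0],[-27.3,-24.4,0],[-27.3,-24.4,0],[-27.3,-24.4,0],[-27.3,-24.4,0],[-27.3,-24.4,0],[-27.3,-24.4,0],[-27.3,-24.4,0]],"roll":[0,0,0,0,0,0,0,0],"hand":[255,255,255,255,255,255,255,255]}'
python3 -m pendant '{"translation":[[-27.3,-24.4,0],[-27.3,-24.4,0],[-27.3,-24.4,0],[-27.3,-24.4,0],[-27.3,-24.4,0],[-27.3,-24.4,0],[-27.3,-24.4,0],[-27.3,-24.4,0]],"roll":[0,0,0,0,0,0,0,0],"hand":[255,255,255,255,255,255,255,255]}'
python3 -m pendant '{"translation":[[0,0,0],[0,0,0],[0,0,8],[0,0,8],[0,0,8],[0,0,8],[0,0,8],[0,0,8]],"roll":[0.12,0.12,0.12,0.12,0.12,0.12,0.12,0.12],"hand":[255,255,255,255,255,255,255,255]}'
python3 -m pendant '{"translation":[[0,0,0],[0,0,0],[0,0,0],[0,0,0],[0,0,0],[0,0,0],[0,0,0],[0,0,0]],"roll":[0.12,0.12,0.12,0.12,0.12,0.12,0.12,0.12],"hand":[255,255,255,255,255,255,255,255]}'
python3 - <<'E'
from h import *
D={n:env.grab_frame(n) for n in("scene","top")}
fit(D); s=env.state();print(s["ee_pos"],s["ee_rot"],s["gripper_width"],s["force"])
a=D["top"]["frame"][160:290,260:370,::-1]; b=D["scene"]["frame"][140:270,130:240,::-1]
cv2.imwrite("pics/c2.png",cv2.resize(np.hstack([a,b]),None,fx=3.6,fy=3.6,interpolation=cv2.INTER_CUBIC))
E
```

```text
time_s: 1.77
ee_pos: [323.2, 294.9, 193.3]
ee_rot: [180.0, 0.0, 162.5]
force: [0.9, 0.7, -0.2]
gripper_width: 40.6
gripper_force: 0.0
time_s: 2.43
ee_pos: [472.8, 42.8, 193.3]
ee_rot: [180.0, 0.0, 162.5]
force: [0.7, -1.0, 0.2]
gripper_width: 0.6
gripper_force: 0.0
time_s: 3.1
ee_pos: [622.3, -209.1, 193.0]
ee_rot: [180.0, 0.0, 162.5]
force: [0.5, 0.8, 0.9]
gripper_width: 0.6
gripper_force: 0.0
time_s: 3.77
ee_pos: [621.6, -207.4, 144.5]
ee_rot: [-180.0, -0.0, 107.1]
force: [-0.6, -0.4, -0.2]
gripper_width: 0.0
gripper_force: 0.0
time_s: 4.43
ee_pos: [621.6, -207.3, 144.9]
ee_rot: [-180.0, -0.0, 52.1]
force: [-0.7, 0.3, 1.4]
gripper_width: 0.3
gripper_force: 0.0
scene plate ((620.6351318359375, -140.3250274658203), (419.78387451171875, 118.39204406738281), 16.18558120727539)
  red 10 [ 562.5 -103.4   12.6] [ 556. -108.   10.] [ 570. -101.   16.]
  org 59 [ 648.5 -172.    60.3] [ 644. -179.   41.] [ 652. -167.   80.]
  blk 247 [ 485.8 -164.5   97.8] [ 462. -211.   60.] [560.  -0. 289.]
  blu 152 [ 499.  -174.7   33.6] [ 474. -203.   14.] [ 517. -146.   48.]
top plate ((584.314697265625, -128.04405212402344), (228.01113891601562, 500.6780700683594), 86.2314453125)
  blu 1 [ 474.  -185.1   47.5] [ 474. -185.   48.] [ 474. -185.   48.]
[ 621.62497154 -207.34360421  144.9344568 ] [-1.79990646e+02 -3.33806058e-03  5.24897069e+01] 0.17616508679259052 [ 0.39383598 -0.14370727 -0.08759651]
```

View pics/c2.png

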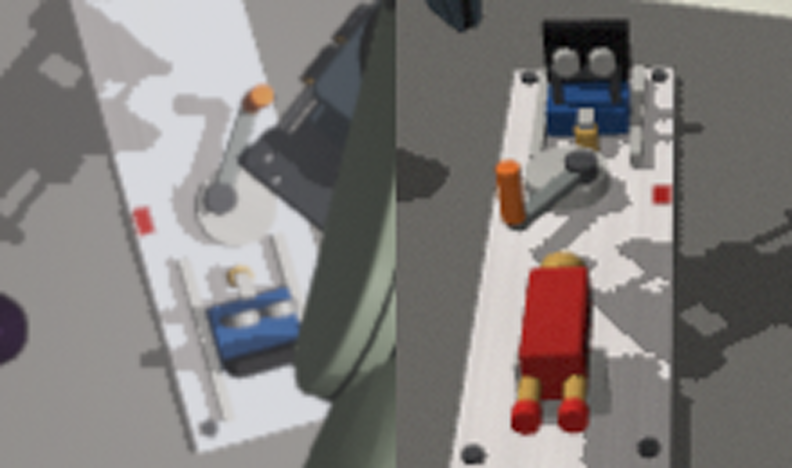

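The gripper is right of the post and clear of it. The tool's y axis points radially, so every arc row is the same: 4.6 mm along tool x with a -0.07 rad roll.

```bash
python3 -m pendant '{"translation":[[0,-2,10],[0,-2,10],[0,0,15],[0,0,15],[0,0,15],[0,0,15],[0,0,15],[0,0,0]],"roll":[0.12,0.12,0,0,0,0,0,0],"hand":[255,255,255,255,255,255,255,255]}'
python3 -m pendant '{"translation":[[4.6,-0.16,0],[4.6,-0.16,0],[4.6,-0.16,0],[4.6,-0.16,0],[4.6,-0.16,0],[4.6,-0.16,0],[4.6,-0.16,0],[4.6,-0.16,0]],"roll":[-0.07,-0.07,-0.07,-0.07,-0.07,-0.07,-0.07,-0.07],"hand":[255,255,255,255,255,255,255,255]}'
python3 - <<'E'
from h import *
D={n:env.grab_frame(n) for n in("scene",)}
fit(D); s=env.state();print(s["ee_pos"],s["ee_rot"],s["force"])
E
```

```text
time_s: 5.2
ee_pos: [616.4, -204.0, 46.8]
ee_rot: [-179.7, 0.2, 38.9]
force: [-0.5, 0.8, -0.6]
gripper_width: 0.2
gripper_force: 0.0
time_s: 5.87
ee_pos: [639.5, -177.6, 50.9]
ee_rot: [179.9, 0.2, 71.2]
force: [-1.7, -5.9, -0.3]
gripper_width: 0.4
gripper_force: 3.3
scene plate ((620.9853515625, -140.99020385742188), (419.30731201171875, 119.91336059570312), 16.577552795410156)
  red 9 [ 563.3 -103.2   11.8] [ 559. -106.    9.] [570. -99.  14.]
  org 68 [ 651.6 -150.4   61.9] [ 645. -157.   40.] [ 656. -144.   79.]
  blk 140 [ 475.3 -141.8   70.9] [ 462. -200.   60.] [510.  -0.  83.]
  blu 157 [ 498.7 -174.2   33.5] [ 478. -202.   13.] [ 518. -144.   49.]
[ 639.6208588  -176.71198225   50.87899351] [179.93616788   0.20668934  71.36611334] [-1.37204338 -5.20594137 -0.35823241]
```

```bash
python3 -m pendant '{"translation":[[4.6,-0.16,0],[4.6,-0.16,0],[4.6,-0.16,0],[4.6,-0.16,0],[4.6,-0.16,0],[4.6,-0.16,0],[4.6,-0.16,0],[4.6,-0.16,0]],"roll":[-0.07,-0.07,-0.07,-0.07,-0.07,-0.07,-0.07,-0.07],"hand":[255,255,255,255,255,255,255,255]}'
python3 -m pendant '{"translation":[[4.6,-0.16,0],[4.6,-0.16,0],[4.6,-0.16,0],[4.6,-0.16,0],[4.6,-0.16,0],[4.6,-0.16,0],[4.6,-0.16,0],[4.6,-0.16,0]],"roll":[-0.07,-0.07,-0.07,-0.07,-0.07,-0.07,-0.07,-0.07],"hand":[255,255,255,255,255,255,255,255]}'
python3 - <<'E'
from h import *
D={n:env.grab_frame(n) for n in("scene",)}
fit(D); s=env.state();print(s["ee_pos"],s["ee_rot"],s["force"])
E
```

```text
time_s: 6.58
ee_pos: [642.9, -141.4, 51.0]
ee_rot: [179.9, 0.3, 103.3]
force: [0.5, -7.0, -1.1]
gripper_width: 0.4
gripper_force: 3.3
time_s: 7.25
ee_pos: [627.4, -108.6, 51.3]
ee_rot: [179.8, 0.4, 135.3]
force: [5.7, -4.1, -2.9]
gripper_width: 0.3
gripper_force: 3.0
scene plate ((620.7789306640625, -140.31436157226562), (418.9595947265625, 119.15507507324219), 16.31913185119629)
  org 51 [615.  -89.2  59.4] [610. -96.  40.] [619. -84.  78.]
  blk 22 [490.6 -22.2  70.1] [ 473. -212.   61.] [499.  -1.  83.]
  blu 49 [ 507.1 -190.5   32.1] [ 487. -203.   13.] [ 519. -181.   45.]
[ 626.54071168 -107.87415262   51.30930872] [179.84624321   0.37357584 135.50446917] [ 4.74600226 -2.85822117 -3.19285329]
```

```bash
python3 -m pendant '{"translation":[[4.6,-0.16,0],[4.6,-0.16,0],[4.6,-0.16,0],[4.6,-0.16,0],[4.6,-0.16,0],[4.6,-0.16,0],[4.6,-0.16,0],[4.6,-0.16,0]],"roll":[-0.07,-0.07,-0.07,-0.07,-0.07,-0.07,-0.07,-0.07],"hand":[255,255,255,255,255,255,255,255]}'
python3 -m pendant '{"translation":[[4.6,-0.16,0],[4.6,-0.16,0],[0,0,0],[0,0,0],[-6,0,0],[-8,0,0],[-8,0,0],[-8,0,0]],"roll":[-0.07,-0.07,0,0,0,0,0,0],"hand":[255,255,255,255,255,255,255,255]}'
python3 -m pendant '{"translation":[[0,0,-10],[0,0,-20],[0,0,-20],[0,0,-20],[0,0,-20],[0,0,-10],[0,0,0],[0,0,0]],"roll":[0,0,0,0,0,0,0,0],"hand":[255,255,255,255,255,255,255,255]}'
python3 - <<'E'
from h import *
D={n:env.grab_frame(n) for n in("scene","top")}
fit(D); s=env.state();print(s["ee_pos"],s["ee_rot"],s["force"])
a=D["top"]["frame"][160:290,260:370,::-1]; b=D["scene"]["frame"][140:270,130:240,::-1]
cv2.imwrite("pics/c3.png",cv2.resize(np.hstack([a,b]),None,fx=3.6,fy=3.6,interpolation=cv2.INTER_CUBIC))
E
```

```text
time_s: 7.97
ee_pos: [596.8, -89.2, 52.0]
ee_rot: [179.9, 0.6, 167.4]
force: [7.4, 2.4, -1.3]
gripper_width: 0.3
gripper_force: 3.1
time_s: 8.63
ee_pos: [613.8, -90.8, 50.0]
ee_rot: [-180.0, -0.0, 175.1]
force: [-0.5, 0.3, -0.2]
gripper_width: 0.7
gripper_force: 0.0
time_s: 9.3
ee_pos: [612.9, -90.5, 150.2]
ee_rot: [180.0, 0.0, 175.1]
force: [-0.7, 0.2, -0.1]
gripper_width: 0.4
gripper_force: 0.0
scene plate ((621.5509033203125, -140.01123046875), (418.0964050292969, 119.28255462646484), 16.177616119384766)
  red 5 [ 558.5 -104.2   12.4] [ 553. -106.   11.] [ 563. -102.   14.]
  org 58 [569.1 -82.6  59.4] [563. -90.  41.] [573. -78.  79.]
  blk 212 [ 476.3 -164.7   72.3] [ 464. -211.   60.] [501.  -1.  84.]
  blu 149 [ 498.5 -175.3   33.8] [ 475. -203.   13.] [ 516. -146.   49.]
top plate ((594.89111328125, -121.80411529541016), (478.6458435058594, 212.80404663085938), 0.8322256803512573)
[612.04345141 -90.33243649 148.62418862] [ 1.79984593e+02 -1.61574848e-01  1.75086573e+02] [-0.32653116  0.18051178 -1.08493308]
```

View pics/c3.png

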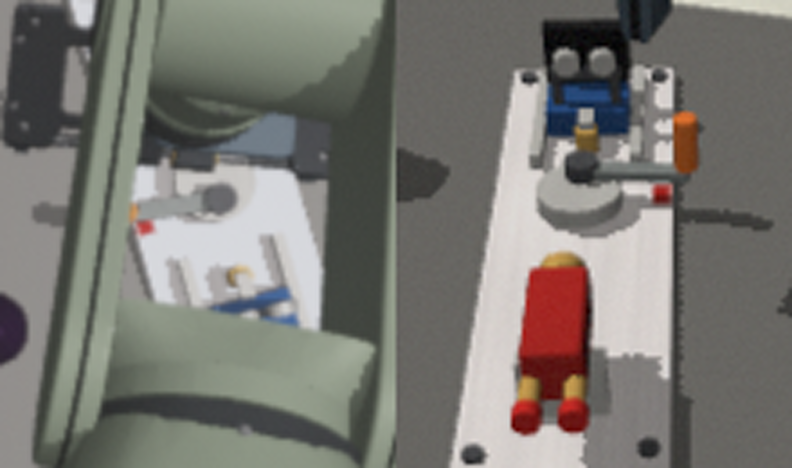

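Cam is at about -0.08 rad, with the lever at the red mark and the slide untouched. Next I'll turn the tool, pass over the slide and come down behind the paddle.

```bash
python3 -m pendant '{"translation":[[0,0,0],[0,0,0],[0,0,0],[0,0,0],[0,0,0],[0,0,0],[0,0,0],[0,0,0]],"roll":[0.11,0.11,0.11,0.11,0.11,0.11,0.11,0.11],"hand":[255,255,255,255,255,255,255,255]}'
python3 -m pendant '{"translation":[[0,0,0],[0,0,0],[0,0,0],[0,0,0],[0,0,0],[0,0,0],[0,0,0],[0,0,0]],"roll":[0.11,0.11,0.1025,0,0,0,0,0],"hand":[255,255,255,255,255,255,255,255]}'
python3 -m pendant '{"translation":[[-6.2,-27,0],[-6.2,-27,0],[-6.2,-27,0],[-6.2,-27,0],[-6.2,-27,0],[-6.2,-27,0],[-6.2,-27,0],[-6.2,-27,0]],"roll":[0,0,0,0,0,0,0,0],"hand":[255,255,255,255,255,255,255,255]}'
python3 - <<'E'
from h import *
D={n:env.grab_frame(n) for n in("scene","top")}
fit(D); s=env.state();print(s["ee_pos"],s["ee_rot"],s["force"])
a=D["top"]["frame"][160:290,260:370,::-1]; b=D["scene"]["frame"][120:250,130:240,::-1]
cv2.imwrite("pics/c4.png",cv2.resize(np.hstack([a,b]),None,fx=3.6,fy=3.6,interpolation=cv2.INTER_CUBIC))
E
```

```text
time_s: 10.07
ee_pos: [612.1, -90.3, 148.2]
ee_rot: [-179.9, -0.1, 124.4]
force: [-0.2, -1.0, 0.0]
gripper_width: 0.6
gripper_force: 0.0
time_s: 10.73
ee_pos: [612.9, -90.5, 149.8]
ee_rot: [-180.0, -0.0, 106.2]
force: [-0.6, -0.4, 0.2]
gripper_width: 0.7
gripper_force: 0.0
time_s: 11.4
ee_pos: [418.2, -198.7, 150.2]
ee_rot: [180.0, 0.0, 106.2]
force: [0.4, -0.2, -0.3]
gripper_width: 0.5
gripper_force: 0.0
scene plate ((620.858642578125, -140.4931182861328), (418.3561096191406, 119.24381256103516), 16.34054946899414)
  red 6 [ 558.  -104.8   12.2] [ 554. -108.   11.] [ 561. -102.   13.]
  org 67 [569.1 -82.8  62.3] [561. -90.  40.] [573. -78.  79.]
  blk 1646 [ 452.7 -182.   290.6] [ 340. -252.   60.] [516.  -0. 428.]
  blu 99 [ 497.9 -178.    34.5] [ 478. -201.   14.] [ 517. -147.   48.]
top plate ((581.9119873046875, -142.06546020507812), (283.400390625, 504.3737487792969), 87.76266479492188)
  blk 621 [ 438.9 -147.6  455.3] [ 401. -201.   61.] [492.  -1. 535.]
[ 416.19323612 -199.15058704  150.1572848 ] [-1.79901348e+02 -2.35579825e-02  1.06057169e+02] [ 0.50063084 -0.75733774  0.10918598]
```

View pics/c4.png

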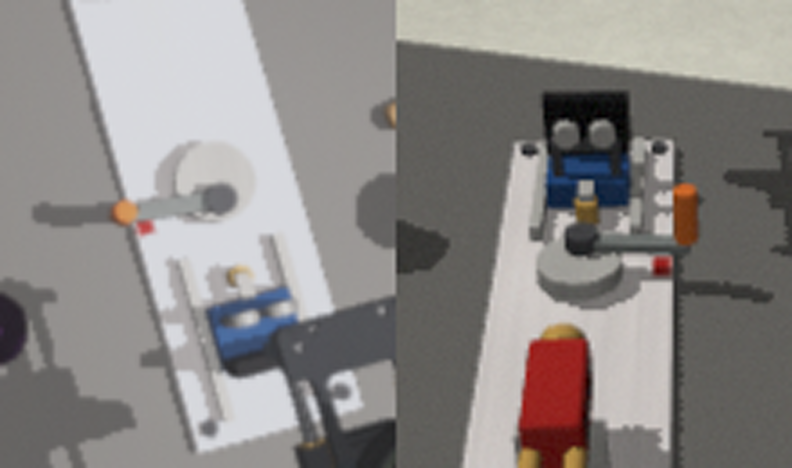

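The scene is as expected: the gripper is behind the paddle. I'll descend and push forward along tool y.

```bash
python3 -m pendant '{"translation":[[0,0,15],[0,0,20],[0,0,20],[0,0,20],[0,0,15],[0,0,10],[0,0,0],[0,0,0]],"roll":[0,0,0,0,0,0,0,0],"hand":[255,255,255,255,255,255,255,255]}'
python3 -m pendant '{"translation":[[0,3,0],[0,3,0],[0,3,0],[0,3,0],[0,3,0],[0,3,0],[0,3,0],[0,3,0]],"roll":[0,0,0,0,0,0,0,0],"hand":[255,255,255,255,255,255,255,255]}'
python3 -m pendant '{"translation":[[0,2.5,0],[0,2.5,0],[0,2.5,0],[0,2.5,0],[0,2.5,0],[0,2.5,0],[0,2.5,0],[0,2.5,0]],"roll":[0,0,0,0,0,0,0,0],"hand":[255,255,255,255,255,255,255,255]}'
python3 - <<'E'
from h import *
fit({"scene":env.grab_frame("scene")})
E
```

```text
time_s: 12.17
ee_pos: [419.9, -198.1, 49.9]
ee_rot: [-180.0, -0.0, 106.2]
force: [1.8, -0.3, 0.2]
gripper_width: 0.7
gripper_force: 0.0
time_s: 12.83
ee_pos: [442.8, -191.5, 50.0]
ee_rot: [180.0, -0.0, 106.2]
force: [0.4, -0.2, 0.5]
gripper_width: 0.6
gripper_force: 0.0
time_s: 13.5
ee_pos: [461.4, -186.0, 49.9]
ee_rot: [-180.0, -0.0, 106.2]
force: [-2.3, -1.0, 1.3]
gripper_width: 0.7
gripper_force: 1.3
scene plate ((622.1065673828125, -139.658203125), (416.3808898925781, 118.97049713134766), 16.1755313873291)
  red 4 [ 560.7 -103.3   13.7] [ 556. -106.   12.] [ 563. -101.   15.]
  org 59 [569.  -82.3  61.1] [564. -90.  42.] [574. -78.  79.]
  blk 2295 [ 490.2 -163.9  261.4] [ 380. -249.   60.] [559.  -0. 438.]
  blu 110 [ 507.6 -176.3   34. ] [ 485. -201.   15.] [ 525. -144.   42.]
```

```bash
python3 -m pendant '{"translation":[[0,2.3,0],[0,2.3,0],[0,2.3,0],[0,2.3,0],[0,2.3,0],[0,2.3,0],[0,2.3,0],[0,2.3,0]],"roll":[0,0,0,0,0,0,0,0],"hand":[255,255,255,255,255,255,255,255]}'
python3 -m pendant '{"translation":[[0,1,0],[0,1,0],[0,1,0],[0,1,0],[0,0,0],[0,0,0],[0,0,0],[0,0,0]],"roll":[0,0,0,0,0,0,0,0],"hand":[255,255,255,255,255,255,255,255]}'
python3 - <<'E'
from h import *
fit({"scene":env.grab_frame("scene")})
E
```

```text
time_s: 14.22
ee_pos: [479.5, -180.8, 50.0]
ee_rot: [-180.0, -0.0, 106.2]
force: [-2.1, -1.5, -1.0]
gripper_width: 0.2
gripper_force: 1.3
time_s: 14.88
ee_pos: [482.1, -180.0, 50.0]
ee_rot: [-179.9, -0.0, 106.2]
force: [-5.3, -2.3, 1.3]
gripper_width: 0.0
gripper_force: 2.7
scene plate ((621.4942626953125, -139.94686889648438), (418.334228515625, 118.9244613647461), 16.197513580322266)
  red 6 [ 558.1 -104.8   12.3] [ 555. -106.    9.] [ 562. -102.   16.]
  org 60 [568.8 -82.4  62.4] [560. -90.  42.] [573. -77.  79.]
  blk 2192 [ 505.6 -157.5  265.7] [ 398. -241.   60.] [560.  -0. 438.]
  blu 122 [ 527.1 -168.3   34.7] [ 505. -196.   14.] [ 547. -137.   38.]
```

```bash
python3 -m pendant '{"translation":[[0,0.6,0],[0,0.6,0],[0,0.6,0],[0,0.6,0],[0,0,0],[0,0,0],[0,0,0],[0,0,0]],"roll":[0,0,0,0,0,0,0,0],"hand":[255,255,255,255,255,255,255,255]}'
```

```text
time_s: 15.6
ee_pos: [482.1, -179.9, 49.9]
ee_rot: [-179.6, -0.0, 106.3]
force: [-10.4, -5.5, 5.8]
gripper_width: 0.4
gripper_force: 5.9
```

The slide is at its stop: position is unchanged, force is rising, and the finger position puts it at about 36 mm. Now I'll back off and rise.

```bash
python3 -m pendant '{"translation":[[0,-4,0],[0,-8,0],[0,-12,0],[0,-12,0],[0,-12,0],[0,-12,0],[0,0,0],[0,0,0]],"roll":[0,0,0,0,0,0,0,0],"hand":[255,255,255,255,255,255,255,255]}'
python3 -m pendant '{"translation":[[0,0,-10],[0,0,-20],[0,0,-30],[0,0,-30],[0,0,-30],[0,0,-20],[0,0,0],[0,0,0]],"roll":[0,0,0,0,0,0,0,0],"hand":[255,255,255,255,255,255,255,255]}'
python3 -m pendant '{"translation":[[0,-15,0],[0,-15,0],[0,-15,0],[0,0,0],[0,0,0],[0,0,0],[0,0,0],[0,0,0]],"roll":[0,0,0,0,0,0,0,0],"hand":[255,255,255,255,255,255,255,255]}'
python3 - <<'E'
from h import *
D={n:env.grab_frame(n) for n in("scene","top")}
fit(D)
for l in("pod","jar","shaper"):
    for r in env.regions_of(D["scene"],l)[:1]: print(l,np.median(pts(D["scene"],r["pixels"]),0).round())
a=D["top"]["frame"][160:290,260:370,::-1]; b=D["scene"]["frame"][120:250,130:240,::-1]
cv2.imwrite("pics/c5.png",cv2.resize(np.hstack([a,b]),None,fx=3.6,fy=3.6,interpolation=cv2.INTER_CUBIC))
E
```

```text
time_s: 16.27
ee_pos: [427.3, -196.1, 50.2]
ee_rot: [180.0, 0.0, 106.1]
force: [0.9, 0.0, 0.6]
gripper_width: 0.6
gripper_force: 0.0
time_s: 16.93
ee_pos: [428.9, -196.1, 191.0]
ee_rot: [179.8, 0.1, 106.2]
force: [-0.0, -0.4, -0.7]
gripper_width: 0.2
gripper_force: 0.0
time_s: 17.6
ee_pos: [385.0, -208.4, 190.0]
ee_rot: [180.0, -0.0, 106.2]
force: [0.5, -0.1, -0.0]
gripper_width: 0.2
gripper_force: 0.0
scene plate ((620.4061279296875, -140.24310302734375), (419.92840576171875, 119.002685546875), 16.117372512817383)
  red 5 [ 557.8 -105.4   11.7] [ 555. -108.   11.] [ 561. -102.   13.]
  org 60 [569.1 -83.2  61.4] [563. -90.  41.] [573. -78.  80.]
  blk 1395 [ 433.1 -188.4  302.9] [ 331. -260.   60.] [530.  -0. 418.]
  blu 113 [ 526.1 -169.2   34.7] [ 503. -196.   29.] [ 546. -139.   38.]
top plate ((585.2144775390625, -144.9335479736328), (498.2371520996094, 279.5445251464844), 2.223761796951294)
  blk 1019 [ 409.7 -163.2  501.8] [ 365. -214.   60.] [478.  -1. 576.]
pod [498.   6.  41.]
jar [ 590. -338.   64.]
shaper [ 688. -397.    5.]
```

View pics/c5.png

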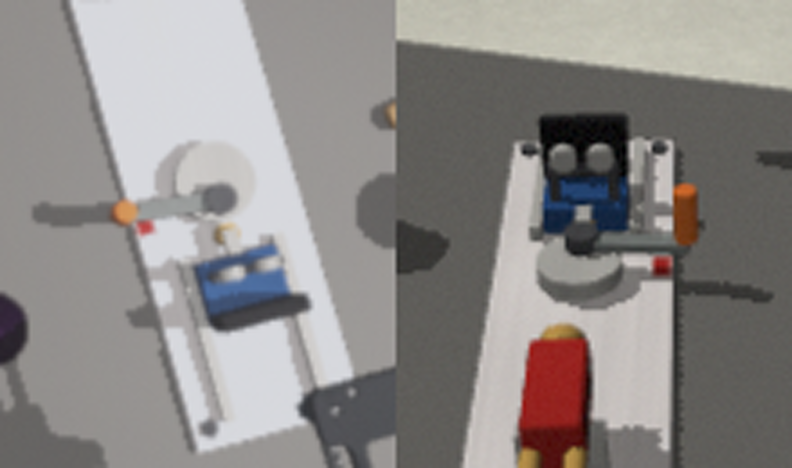

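The slide is forward with its roller just behind the cam rim, the lever is at the mark, the bystanders haven't moved, and the arm is clear.

```bash
python3 -c "
from workcell import env
print(env.job_done())"
```

```text
the job is handed in; nothing more can be done
None
```

I handed the job in at about 18 s of the 53 s allowed, and no verdict came back: by my measurements the cam is about 0.1 rad short of its low point (limit 0.3), the slide is home against its stop at about 36 mm, the pod, jar and shaper are where they began, and the arm is clear of everything.

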